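Reset the tripped cut-out of a waffle iron by feel

ROBOT

A 7-joint arm with a two-finger parallel gripper is mounted at the origin on the work surface. World frame = base frame: x ahead of the robot, y to its left, z up, the work surface at z = 0. Lengths are in mm, angles in rad, forces in N, time in s.
With the tool pointing down it reaches from about 425 to 1025 mm from the base axis. Payload 9.4 kg.
Tool frame: the origin (TCP) lies midway between the tips of the shut fingers; the grasp point (between the pads) lies 19 mm behind it; z points along the fingers, y is the direction in which the jaws open and shut (so a half turn about z gives the same grasp; the last joint's range is limited). The gripper opens to 85 mm and grips with 20 to 120 N. Pads are 22 mm wide; open, the fingers measure 114 mm over their backs; the gripper's body (76 mm by 85 mm) begins 54 mm behind the grasp point. The pads swing forward as they close: fully open they stand 13 mm farther back than shut.
Start: joints at [1.172, 0.599, -0.003, 1.599, 0.002, 0.943, -0.08], TCP at [229.29, -687.787, 231.275] pointing down, gripper open.
Joint ranges: [-2.57, 2.57], [-0.35, 1.97], [-1.29, 1.29], [0.11, 2.56], [-1.05, 4.19], [0.11, 1.86], [-2.63, 2.63]. Speed limits (rad/s): [2.22, 2.22, 3.01, 3.01, 3.14, 3.14, 3.14].

INTERFACE

Orientations are given as a rotation vector (axis times angle).
In Python, from cell import get_obs, vision, arm gives the robot as it stands.
- The arm moves only by the tool play_rows, never from a script. Its argument "commands" is a list of rows, each an object with "travel": the shift along the world's x, y, z each as a share of 0.25 m, from -1 to 1, a list of three; "spin": the turn about the world's z as a share of pi rad, from -1 to 1. A call has 1 to 12 rows; each row is the pose to reach, as a shift and turn from the pose commanded when the call began, turning the shorter way round; what a row does not reach only later rows make up. A row lasts 1/10 s, in which the tool goes at most 50 mm and 8.59 degrees, less where a joint would pass 70% of its speed; a pose out of reach is approached as far as the arm can. A call with a number of a shift or a turn outside -1 to 1 is refused whole. A call with a gripper value outside its range is refused whole. "grip" is the opening, from 0 (shut) to 1 (fully open), set as the call begins (left out, the last holds). The fingers move at their own pace and stop on an object; "force" is the grip in N (left out, the last holds). Time passes only in rows, so rows that repeat a pose let the fingers close. It gives the time, the measured TCP pose, the force and the opening at its end, in the units of the state.
- get_obs(): the state, without advancing time (a new reading comes with each control period).
- vision.grab_frame(name): name is "scene" or "top" or "wrist"; returns a dict with "image" (400x640x3 uint8, red, green, blue), "camera_matrix" (3x3 intrinsics, pixels), "extrinsics" (4x4, takes a point from camera to world coordinates). Camera axes: x right, y down, z forward; pixel columns grow to the right and rows downward; lengths in mm; the calibration is good to about 2 mm. A picture is of the moment at which its call begins. There is no depth.
- arm.hand_in(): hands the job in, once; it reports no verdict.
The state is a dict: "time": time; "joints": joint angles; "dq": joint speeds; "effort": joint torques, N m; "tcp_pos": TCP position; "tcp_rot": TCP orientation; "contact_force": force on the tool from outside, world axes, zero at the start; "ft_torque": the same for the moment, N m; "finger_gap": opening from 0.0 (shut) to 1.0 (fully open).
Only numpy, scipy, OpenCV 4.12 (cv2) and the standard library are available. Lean on these libraries where they do the work, as an engineer would, in place of code of your own. Each camera call takes 0.05 s, during which the arm holds its last target.

TASK

The waffle iron lying upside down has tripped its thermal cut-out. Take the orange probe from the tool rack, slide its tip along the groove in the iron's underside until it drops at the hidden reset plunger, and push the plunger fully down, so that the green flag stands up. Then put the probe back upright in its empty rack hole, with its collar resting on the rack, and leave everything else standing where it is.

Things in the scene. Friction and masses are not known exactly. Their poses are not given: they have to be found in the camera images.
- probe_grip (a point): Centre of the orange square handle (24 x 24 mm, 74 mm tall) of the reset probe, a loose tool of about 90 g, standing in the rack. z runs up the tool, away from the tip; x, y are square to the handle's flat sides. Below the handle is a black collar 34 mm across, 6 mm thick, its underside 43 mm below this point, then a steel shaft 8 mm in diameter. The tool's top is 42 mm above this point.
- probe_tip (a point): Lowest point of the probe's round ball end (8 mm in diameter), on the tool's axis, 113 mm below the centre of its handle (70 mm below the collar's underside).
- groove (a point): Middle of the floor of the groove in the iron's underside; x along the groove, z up. It is straight, 110 mm long (55 mm either way from here), 16 mm wide, 8 mm deep, with upright walls and a rigid floor. The reset plunger is hidden in the floor, flush and just as dark grey: it fills the groove's width over a 16 mm length, its centre up to 38 mm either way from here along x.
- reset (a joint): How far the hidden reset plunger is pressed below the groove's floor, in m: 0 flush, 0.010 fully down. It sinks straight down, leaving a hole 16 x 16 mm with upright walls, when pressed with more than about 4 N; it has no spring and stays where it is left.
- flag_top (a point): Top centre of the 22 mm square green flag beside the groove in the iron's underside: flush at the start; it rises 1.5 times as far as the plunger sinks, 15 mm at the most.
- iron: Upside-down waffle iron, fixed on the bench in a wooden cradle: pale yellow shell, 270 x 190 mm, grey underside on top, 90 mm above the bench; four rubber feet at its corners stand 8 mm higher. Origin at bench height under its middle (under the groove's middle); x along its length and its groove.
- rack: Tool rack, blue with an aluminium top plate 10 mm thick, 230 x 60 mm, its top 85 mm above the bench, fixed. Origin at the centre of its underside; x along its row of three holes, 70 mm apart. The probe and two blue screwdrivers stand in the holes, resting on their collars.
- hole0 (a point): First of the rack's three holes: the hole's centre at the plate's top surface; x along the row, z up. Each hole is 20 x 20 mm, right through the plate, with 65 mm or more of free space below.
- hole1 (a point): Middle hole of the rack, like the first.
- hole2 (a point): Third hole of the rack, like the first.
- driver0: A loose blue-handled screwdriver of the probe's size and shape, in another hole of the rack; the origin is the centre of its collar's underside. To be left alone.
- driver1: A second such blue screwdriver in the remaining hole. To be left alone.
- pan: Loose rectangular aluminium baking pan, 150 x 130 x 130 mm tall, open on top; origin at the centre of its underside. To be left alone.
- meter: Loose yellow hand multimeter lying flat, 130 x 75 x 40 mm; origin at the centre of its underside. To be left alone.
- jar: Loose clear jar with a steel cap, 66 mm in diameter, 90 mm tall; origin at the centre of its underside. To be left alone.

How it is judged:
By the outcome, as a careful person would: the job done as asked, in the order asked, and still so for the second after the job is handed in, with the robot touching nothing.
It also fails if it takes over 67 s, if anything falls off the work surface, if the arm or the gripper's body presses on something with over 40 N, if the wrist force passes 120 N, or if a joint passes its speed limit or range.

## Working session

There is one attempt and no reset: what is moved stays moved. The work goes in short steps, Python scripts to look and compute and a tool call to move; the robot and the scene stay as the last step left them, time stands still between calls to the robot, and variables do not carry over. Pictures are saved under pics/ and viewed, and the job is handed in when it is done.

Besides the shell and the picture viewer there is one more tool, called as name(argument=value, ...) on one line, values as JSON. play_rows: Moves the arm, as the interface text tells. Its arguments: {"type":"object","properties":{"commands":{"type":"array","items":{"type":"object","properties":{"travel":{"type":"array","items":{"type":"number","minimum":-1,"maximum":1}},"spin":{"type":"number","minimum":-1,"maximum":1}}}},"grip":{"type":"number"},"force":{"type":"number"}},"required":["commands"]}

```bash
mkdir -p pics; ls; cat > h.py <<'E'
import numpy as np, cv2
from cell import get_obs, vision, arm
def grab(n,tag):
    f=vision.grab_frame(n); im=np.array(f["image"]); cv2.imwrite(f"pics/{tag}.png",im[:,:,::-1]); np.savez(f"pics/{tag}.npz",im=im,K=f["camera_matrix"],E=f["extrinsics"]); return load(tag)
def load(tag):
    d=np.load(f"pics/{tag}.npz"); return d["im"],d["K"],d["E"]
def ray(uv,K,E):
    d=E[:3,:3]@np.linalg.inv(K)@np.array([uv[0],uv[1],1.0]); return E[:3,3],d
def onz(uv,z,K,E):
    o,d=ray(uv,K,E); return o+d*(z-o[2])/d[2]
def proj(p,K,E):
    c=np.linalg.inv(E)@np.append(p,1); q=K@c[:3]; return q[:2]/q[2]
E
python3 - <<'E'
from h import *
for n in("scene","top","wrist"):
    im,K,E=grab(n,n+"0"); print(n,np.round(E,2).tolist(),np.round(K,1).tolist())
o=get_obs(); print(o)
E
```

```text
pics
scene [[0.62, 0.64, -0.45, 1042.72], [0.78, -0.52, 0.34, -429.21], [-0.01, -0.56, -0.83, 1004.71], [0.0, 0.0, 0.0, 1.0]] [[402.6, 0.0, 317.8], [0.0, 402.6, 200.9], [0.0, 0.0, 1.0]]
top [[-0.0, -1.0, 0.09, 428.29], [-1.0, 0.0, 0.01, -37.98], [-0.01, -0.09, -1.0, 1329.89], [0.0, 0.0, 0.0, 1.0]] [[372.8, 0.0, 316.0], [0.0, 372.8, 193.2], [0.0, 0.0, 1.0]]
wrist [[0.32, -0.92, -0.25, 293.32], [-0.95, -0.31, -0.08, -667.01], [-0.0, 0.26, -0.96, 373.93], [0.0, 0.0, 0.0, 1.0]] [[316.0, 0.0, 325.0], [0.0, 316.0, 201.3], [0.0, 0.0, 1.0]]
{'time': 0.15, 'joints': array([ 1.17231212,  0.5999739 , -0.00250934,  1.59991343,  0.00179638,
        0.94291165, -0.07982643]), 'dq': array([ 0.00113039, -0.00198164,  0.00068771, -0.00391488, -0.00081826,
        0.00245212,  0.00071837]), 'effort': array([ 3.31897696e-03, -7.76995111e+01,  1.56730592e+00, -2.58238131e+01,
        1.25251146e-02,  6.82309794e-03,  1.01294930e-05]), 'tcp_pos': array([ 229.15521746, -687.47320819,  230.60399801]), 'tcp_rot': array([-3.09987187e+00, -5.03096104e-01,  5.05135621e-04]), 'contact_force': array([-0.29482035,  0.0956084 , -0.17623132]), 'ft_torque': array([-0.01993651, -0.01297294,  0.04131476]), 'finger_gap': 0.9960117381234189}
```

View pics/scene0.png

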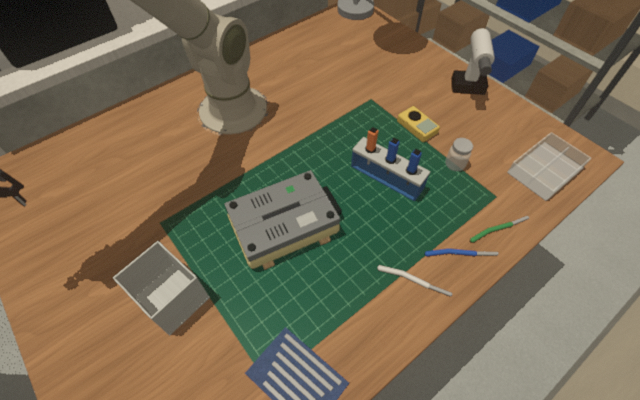

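View pics/top0.png

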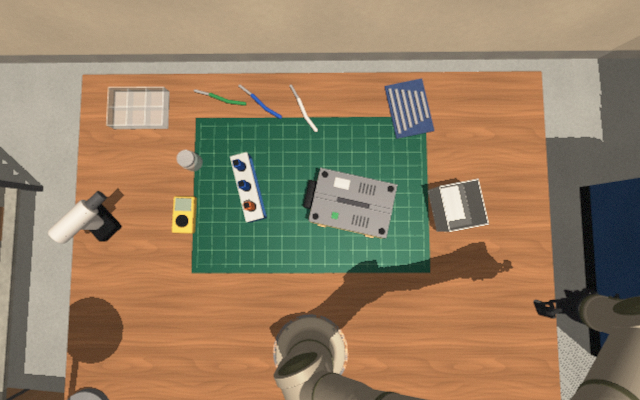

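View pics/wrist0.png

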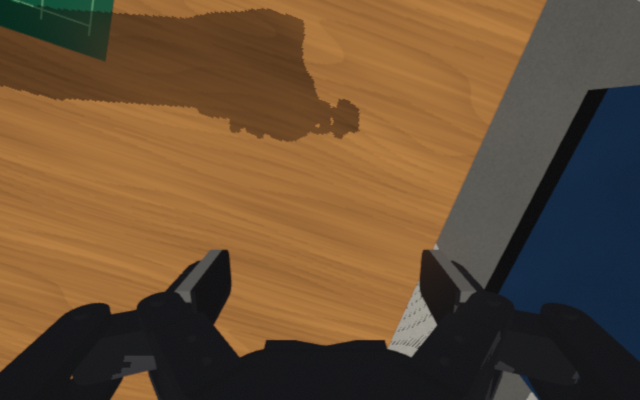

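The top view shows the orange probe at about (250,206), blue drivers at (240,165) and (245,185), and the groove at about (353,202). The flag is at (335,215). Next I measure these from colour masks.

```bash
cat > m.py <<'E'
from h import *
def tri(a,b):
    o1,d1=a;o2,d2=b;A=np.stack([d1,-d2],1);s=np.linalg.lstsq(A,o2-o1,rcond=None)[0];p=o1+d1*s[0];q=o2+d2*s[1];return (p+q)/2,np.linalg.norm(p-q)
def blobs(m,mn=8):
    n,l,st,c=cv2.connectedComponentsWithStats(m.astype(np.uint8));return [(st[i,4],c[i].round(1),st[i,:4]) for i in range(1,n) if st[i,4]>=mn]
if __name__=="__main__":
  for t in("top0","scene0"):
    im,K,E=load(t);h=cv2.cvtColor(im,cv2.COLOR_RGB2HSV);H,S,V=[h[:,:,i].astype(int) for i in range(3)]
    print(t);
    print("orange",[b for b in blobs((H>3)&(H<14)&(S>190)&(V>90))])
    print("green",[b for b in blobs((H>55)&(H<75)&(S>120)&(V>110))])
    print("blue",[b for b in blobs((H>105)&(H<125)&(S>150)&(V>60),15)])
    x,y,w,hh=(220,140,200,110) if t=="top0" else (210,110,230,170)
    c=im[y:y+hh,x:x+w][:,:,::-1]; cv2.imwrite(f"pics/{t}c.png",cv2.resize(c,None,fx=3.4 if t!="top0" else 4,fy=3.4 if t!="top0" else 4,interpolation=cv2.INTER_CUBIC))
E
python3 m.py
```

```text
top0
orange []
green [(np.int32(100), array([227. ,  99.7]), array([210,  93,  36,  12], dtype=int32)), (np.int32(9), array([244.4, 125.1]), array([242, 124,   7,   3], dtype=int32)), (np.int32(10), array([256.1, 125.1]), array([253, 124,   7,   3], dtype=int32)), (np.int32(8), array([277.5, 124.2]), array([274, 124,   8,   2], dtype=int32)), (np.int32(9), array([263., 139.]), array([259, 139,   9,   1], dtype=int32)), (np.int32(11), array([212.1, 215.7]), array([211, 213,   3,   6], dtype=int32)), (np.int32(15), array([334.5, 214.7]), array([333, 213,   4,   5], dtype=int32))]
blue [(np.int32(92), array([266.1, 107.4]), array([251,  94,  30,  25], dtype=int32)), (np.int32(53), array([239.8, 165.3]), array([235, 160,  10,  10], dtype=int32)), (np.int32(18), array([253.6, 171.4]), array([252, 164,   4,  15], dtype=int32)), (np.int32(50), array([245. , 185.7]), array([239, 181,  11,   9], dtype=int32)), (np.int32(27), array([599.5, 227.6]), array([594, 223,  11,  11], dtype=int32))]
scene0
orange []
green [(np.int32(23), array([289.9, 188.7]), array([287, 187,   7,   5], dtype=int32)), (np.int32(8), array([481.5, 234. ]), array([479, 233,   6,   3], dtype=int32)), (np.int32(8), array([475.8, 237.2]), array([474, 236,   5,   4], dtype=int32))]
blue [(np.int32(423), array([533.6,   7.3]), array([504,   0,  57,  22], dtype=int32)), (np.int32(18), array([501.9,   4.8]), array([497,   3,  11,   5], dtype=int32)), (np.int32(41), array([514.1,  36.1]), array([507,  31,  16,  12], dtype=int32)), (np.int32(21), array([529.8,  44.9]), array([527,  41,   7,   8], dtype=int32)), (np.int32(46), array([524.4,  48.5]), array([516,  42,  18,  13], dtype=int32)), (np.int32(15), array([392.9, 144. ]), array([390, 142,   7,   5], dtype=int32)), (np.int32(20), array([415.3, 155.1]), array([412, 153,   9,   5], dtype=int32)), (np.int32(132), array([446.8, 251.9]), array([425, 250,  51,   5], dtype=int32))]
```

View pics/top0c.png

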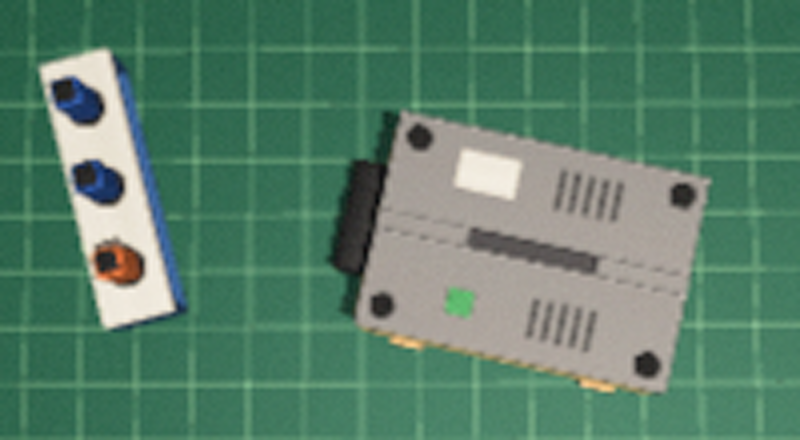

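View pics/scene0c.png

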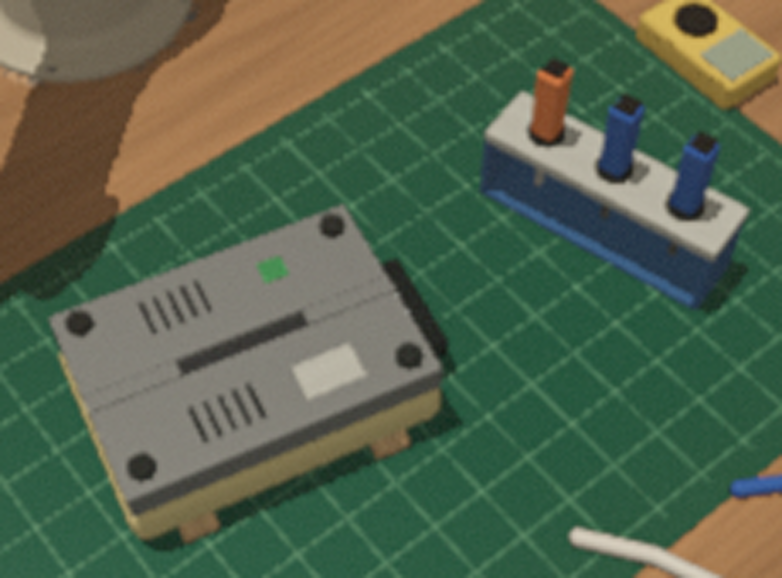

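```bash
python3 - <<'E'
from h import *
im,K,E=load("top0")
P=lambda u,v,z:onz((220+(u+.5)/4-.5,140+(v+.5)/4-.5),z,K,E)
r=[P(u,v,85) for u,v in[(40,65),(108,47),(185,310),(107,328)]];c=np.mean(r,0);print("rack",c.round(1),[x.round(0) for x in r])
a=(r[3]+r[2]-r[0]-r[1]);print(np.degrees(np.arctan2(a[1],a[0])),np.linalg.norm(a)/2)
u=a/np.linalg.norm(a)
for k in(-70,0,70):print("hole",(c+u*k).round(1))
for p in[(65,91),(85,173),(107,260)]:print("top",P(*p,170).round(1))
i=[P(u,v,90) for u,v in[(402,112),(710,180),(665,392),(357,322)]];print("iron",np.mean(i,0).round(1))
a=i[1]+i[2]-i[0]-i[3];print(np.degrees(np.arctan2(a[1],a[0])),np.linalg.norm(a)/2)
g=[P(468,237,86),P(598,265,86)];print("groove",g,np.mean(g,0)); a=g[1]-g[0];print(np.degrees(np.arctan2(a[1],a[0])),np.linalg.norm(a))
print(P(460,302,90))
im,K,E=load("scene0")
Q=lambda u,v,z:onz((210+(u+.5)/3.4-.5,110+(v+.5)/3.4-.5),z,K,E)
for p in[(557,66),(628,103),(704,142)]:print("stop",Q(*p,170).round(1))
i=[Q(*p,90) for p in[(345,206),(442,375),(130,515),(50,318)]];print("iron",np.mean(i,0).round(1))
g=[Q(305,318,86),Q(180,368,86)];print("groove",np.mean(g,0),g)
E
```

```text
rack [566.2 210.2  85. ] [array([670., 271.,  85.]), array([685., 213.,  85.]), array([462., 146.,  85.]), array([447., 211.,  85.])]
-163.954159065275 231.9672159743347
hole [633.5 229.6  85. ]
hole [566.2 210.2  85. ]
hole [499.  190.9  85. ]
top [632.7 229.8 170. ]
top [567.5 212.9 170. ]
top [499.  194.5 170. ]
iron [ 510.7 -144.8   90. ]
-102.84113162766336 261.9188218352735
groove [array([522.5820002 , -90.92720567,  86.        ]), array([ 498.87058443, -199.07027315,   86.        ])] [ 510.72629231 -144.99873941   86.        ]
-102.36695396413903 110.7120331369696
[468.19317782 -83.74931893  90.        ]
stop [499.8 193.9 170. ]
stop [567.  210.4 170. ]
stop [635.4 227.9 170. ]
iron [ 517.  -148.7   90. ]
groove [ 510.51207712 -145.40445869   86.        ] [array([522.55162739, -92.63027871,  86.        ]), array([ 498.47252684, -198.17863868,   86.        ])]
```

Both views agree to within about 2 mm. The probe is at (499,194), the row direction is about 16°, and the groove's middle is at (510.6,-145.2) with its direction at about 77.6°. I'll move towards the rack.

play_rows(commands=[{"travel": [0.1, 0.12, 0.08]}, {"travel": [0.25, 0.3, 0.16]}, {"travel": [0.4, 0.46, 0.24]}, {"travel": [0.55, 0.62, 0.32]}, {"travel": [0.7, 0.78, 0.4]}, {"travel": [0.85, 0.92, 0.4]}, {"travel": [0.96, 0.98, 0.4]}, {"travel": [1, 1, 0.4]}, {"travel": [1, 1, 0.4]}], grip=0.75)

```text
schema error: expected keys travel, spin
```

play_rows(commands=[{"travel": [0.03, 0.1, 0]}, {"travel": [0.06, 0.26, 0]}, {"travel": [0.08, 0.44, 0]}, {"travel": [0.1, 0.62, 0]}, {"travel": [0.12, 0.8, 0]}, {"travel": [0.14, 0.98, 0]}, {"travel": [0.14, 1, 0]}])

```text
schema error: expected keys travel, spin
```

play_rows(commands=[{"travel": [0, 0.16, 0]}, {"travel": [-0.03, 0.34, 0]}, {"travel": [-0.05, 0.52, 0]}, {"travel": [-0.07, 0.7, 0]}, {"travel": [-0.1, 0.88, 0]}, {"travel": [-0.12, 1, 0]}, {"travel": [-0.12, 1, 0]}])

```text
schema error: expected keys travel, spin
```

play_rows(commands=[{"travel": [0.1, 0.12, 0.08], "spin": 0}, {"travel": [0.25, 0.3, 0.16], "spin": 0}, {"travel": [0.4, 0.46, 0.24], "spin": 0}, {"travel": [0.55, 0.62, 0.32], "spin": 0}, {"travel": [0.7, 0.78, 0.4], "spin": 0}, {"travel": [0.85, 0.92, 0.4], "spin": 0}, {"travel": [0.96, 0.98, 0.4], "spin": 0}, {"travel": [1, 1, 0.4], "spin": 0}, {"travel": [1, 1, 0.4], "spin": 0}], grip=0.75)

```text
time: 1.05
tcp_pos: [484.0, -433.5, 331.2]
tcp_rot: [-3.098, -0.515, -0.004]
contact_force: [0.1, 0.2, 0.1]
finger_gap: 0.746
```

play_rows(commands=[{"travel": [0.03, 0.1, 0], "spin": 0}, {"travel": [0.06, 0.26, 0], "spin": 0}, {"travel": [0.08, 0.44, 0], "spin": 0}, {"travel": [0.1, 0.62, 0], "spin": 0}, {"travel": [0.12, 0.8, 0], "spin": 0}, {"travel": [0.14, 0.98, 0], "spin": 0}, {"travel": [0.14, 1, 0], "spin": 0}])

```text
time: 1.75
tcp_pos: [514.7, -182.5, 331.4]
tcp_rot: [-3.097, -0.513, -0.001]
contact_force: [0.1, -0.3, 0.0]
finger_gap: 0.752
```

play_rows(commands=[{"travel": [0, 0.16, 0], "spin": 0}, {"travel": [-0.03, 0.34, 0], "spin": 0}, {"travel": [-0.05, 0.52, 0], "spin": 0}, {"travel": [-0.07, 0.7, 0], "spin": 0}, {"travel": [-0.1, 0.88, 0], "spin": 0}, {"travel": [-0.12, 1, 0], "spin": 0}, {"travel": [-0.12, 1, 0], "spin": 0}])

```text
time: 2.45
tcp_pos: [483.6, 65.4, 331.4]
tcp_rot: [-3.099, -0.511, -0.0]
contact_force: [-0.5, -0.4, -0.6]
finger_gap: 0.746
```

play_rows(commands=[{"travel": [0, 0.14, -0.05], "spin": 0}, {"travel": [0.01, 0.3, -0.12], "spin": 0}, {"travel": [0.02, 0.42, -0.2], "spin": 0}, {"travel": [0.03, 0.48, -0.24], "spin": 0}, {"travel": [0.03, 0.5, -0.24], "spin": 0}, {"travel": [0.03, 0.5, -0.24], "spin": 0}])

```text
time: 3.05
tcp_pos: [492.2, 186.3, 271.2]
tcp_rot: [3.101, 0.502, -0.001]
contact_force: [-1.3, -0.5, 0.7]
finger_gap: 0.75
```

```bash
python3 - <<'E'
from h import *
grab("wrist","w1");o=get_obs();print(o["time"],o["tcp_pos"],o["tcp_rot"],o["joints"])
E
```

```text
3.1 [492.30180053 185.72437211 271.5981326 ] [3.10069592e+00 5.00975273e-01 9.07941451e-05] [-0.25080406  0.32612498 -0.28528214  1.99326195  0.12244314  0.83844988
 -1.8543321 ]
```

View pics/w1.png

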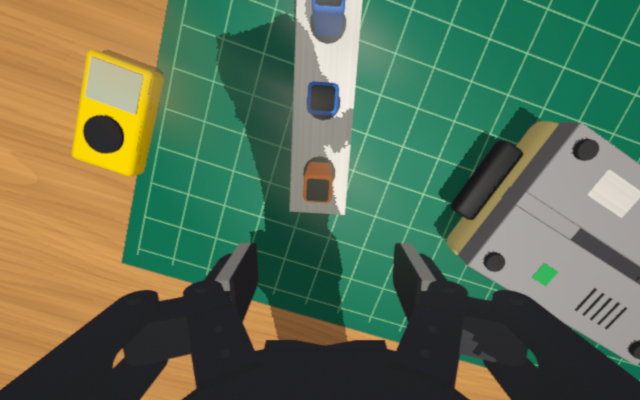

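The wrist view shows the orange handle's top at about (318,187), nearly square to the jaws. I'll zoom in and measure it.

```bash
python3 - <<'E'
from h import *
from m import blobs
im,K,E=load("w1");h=cv2.cvtColor(im,cv2.COLOR_RGB2HSV);H,S,V=[h[:,:,i].astype(int) for i in range(3)]
m=((H<15)&(S>140)&(V>60))[140:215,290:345]
print(blobs(m))
c=im[140:225,280:360][:,:,::-1]; cv2.imwrite("pics/w1c.png",cv2.resize(c,None,fx=7,fy=7,interpolation=cv2.INTER_CUBIC))
E
```

```text
[(np.int32(486), array([27.5, 35.7]), array([13, 22, 29, 40], dtype=int32))]
```

View pics/w1c.png

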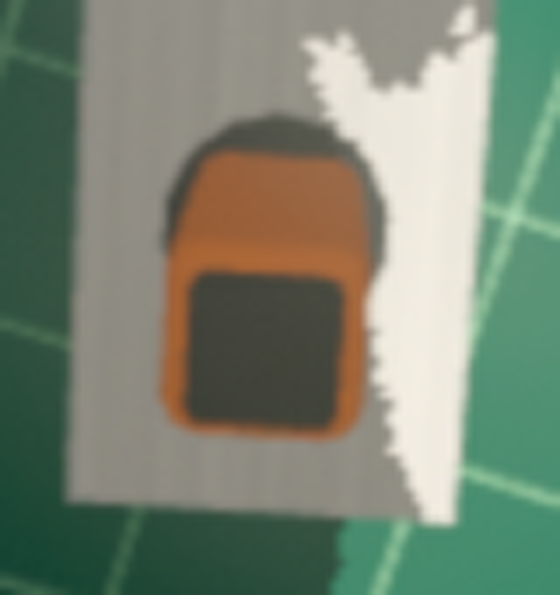

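```bash
python3 - <<'E'
from h import *
im,K,E=load("w1")
P=lambda u,v,z:onz((280+(u+.5)/7-.5,140+(v+.5)/7-.5),z,K,E)
c=[P(*p,165) for p in[(170,243),(372,250),(364,438),(162,430)]];print("orange",np.mean(c,0))
a=c[1]+c[2]-c[0]-c[3];print(np.degrees(np.arctan2(a[1],a[0])),np.linalg.norm(a)/2)
c=[P(*p,170) for p in[(190,272),(345,277),(337,430),(185,422)]];print("black",np.mean(c,0),np.linalg.norm(c[0]-c[1]))
a=c[1]+c[2]-c[0]-c[3];print(np.degrees(np.arctan2(a[1],a[0])))
l=P(67,500,85);r=P(455,525,85);print("plate end",l,r,np.linalg.norm(l-r)); a=r-l;print(np.degrees(np.arctan2(a[1],a[0])))
L2=P(85,0,85);a=L2-l;print("edge",np.degrees(np.arctan2(a[1],a[0])))
d=np.array([np.cos(np.radians(15.5)),np.sin(np.radians(15.5)),0]);print("hole from plate end",(l+r)/2+45*d)
E
```

```text
orange [500.24480669 194.40744016 165.        ]
-73.8079318480322 23.374682786912285
black [500.20555085 194.60714519 170.        ] 17.432055990414142
-74.12441770229778
plate end [448.35139669 212.12294704  85.        ] [463.54641318 153.42604137  85.        ] 60.63180074488867
-75.48630925233961
edge 14.70046748721973
hole from plate end [499.31227533 194.80022113  85.        ]
```

Probe at (500.2,194.5), with its sides at -74°. I'll turn slightly, line up, and lower in two steps.

play_rows(commands=[{"travel": [0.03, 0.035, 0], "spin": -0.013}, {"travel": [0.03, 0.035, -0.1], "spin": -0.013}, {"travel": [0.03, 0.035, -0.2], "spin": -0.013}, {"travel": [0.03, 0.035, -0.3], "spin": -0.013}, {"travel": [0.03, 0.035, -0.3], "spin": -0.013}, {"travel": [0.03, 0.035, -0.3], "spin": -0.013}])

```text
time: 3.7
tcp_pos: [499.8, 194.9, 197.1]
tcp_rot: [3.111, 0.437, 0.0]
contact_force: [0.5, 0.5, 0.7]
finger_gap: 0.752
```

```bash
python3 - <<'E'
from h import *
grab("wrist","w2");o=get_obs();print(o["time"],o["tcp_pos"],o["tcp_rot"])
E
```

```text
3.75 [500.10597574 195.32267595 197.66289139] [-3.11086586e+00 -4.37880446e-01 -2.35553056e-03]
```

View pics/w2.png

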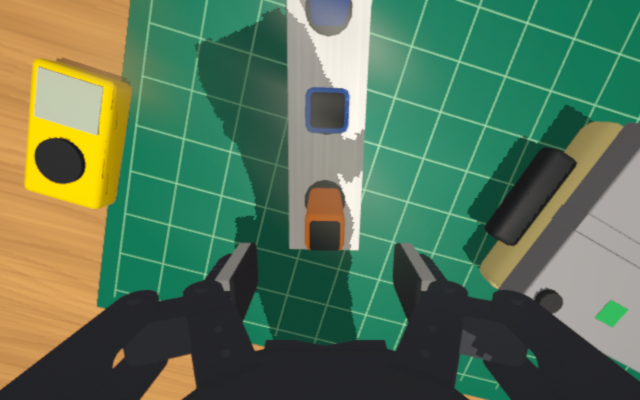

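The handle is centred between the fingers at column 325. I'll lower to grasp height and close.

play_rows(commands=[{"travel": [0, -0.003, -0.1], "spin": 0}, {"travel": [0, -0.003, -0.2], "spin": 0}, {"travel": [0, -0.003, -0.28], "spin": 0}, {"travel": [0, -0.003, -0.33], "spin": 0}, {"travel": [0, -0.003, -0.345], "spin": 0}, {"travel": [0, -0.003, -0.345], "spin": 0}, {"travel": [0, -0.003, -0.345], "spin": 0}])

```text
time: 4.45
tcp_pos: [499.9, 195.4, 111.0]
tcp_rot: [-3.11, -0.44, -0.002]
contact_force: [0.5, 0.8, 0.0]
finger_gap: 0.75
```

play_rows(commands=[{"travel": [0, 0, 0], "spin": 0}, {"travel": [0, 0, 0], "spin": 0}, {"travel": [0, 0, 0], "spin": 0}, {"travel": [0, 0, 0], "spin": 0}, {"travel": [0, 0, 0], "spin": 0}, {"travel": [0, 0, 0], "spin": 0}, {"travel": [0, 0, 0], "spin": 0}, {"travel": [0, 0, 0], "spin": 0}], grip=0, force=80)

```text
time: 5.25
tcp_pos: [499.6, 195.3, 110.7]
tcp_rot: [-3.111, -0.44, -0.001]
contact_force: [-1.4, -1.1, 6.4]
finger_gap: 0.272
```

play_rows(commands=[{"travel": [0, 0, 0.04], "spin": 0}, {"travel": [0, 0, 0.12], "spin": 0}, {"travel": [0, 0, 0.22], "spin": 0}, {"travel": [0, 0, 0.32], "spin": 0}, {"travel": [0, 0, 0.42], "spin": 0}, {"travel": [0, 0, 0.5], "spin": 0}, {"travel": [0, 0, 0.52], "spin": 0}, {"travel": [0, 0, 0.52], "spin": 0}])

```text
time: 6.05
tcp_pos: [499.5, 195.2, 240.8]
tcp_rot: [-3.11, -0.44, -0.002]
contact_force: [0.3, -0.3, -0.9]
finger_gap: 0.274
```

```bash
python3 - <<'E'
from h import *
grab("scene","s3");grab("wrist","w3");o=get_obs();print(o["time"],o["tcp_pos"],o["tcp_rot"],o["contact_force"])
E
```

```text
6.15 [498.83498949 194.89317791 239.29554974] [ 3.11026472e+00  4.39733603e-01 -1.75457357e-03] [ 0.96315659 -0.2844082  -1.20353534]
```

View pics/s3.png

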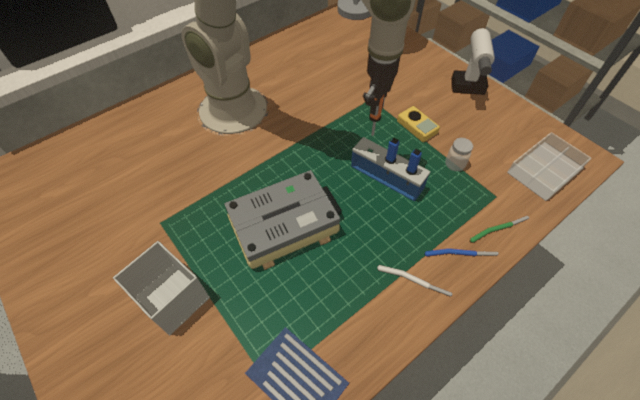

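View pics/w3.png

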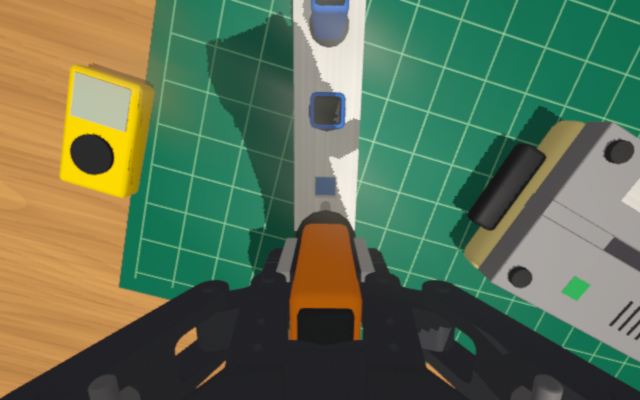

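The probe is lifted clear and held straight, and the empty hole shows blue at (325,186). I'll carry it to above the far end of the groove and turn the jaws along the groove.

play_rows(commands=[{"travel": [0, -0.06, 0], "spin": -0.02}, {"travel": [0.01, -0.18, 0], "spin": -0.04}, {"travel": [0.02, -0.32, 0], "spin": -0.06}, {"travel": [0.03, -0.46, 0], "spin": -0.09}, {"travel": [0.04, -0.6, 0], "spin": -0.12}, {"travel": [0.05, -0.74, 0], "spin": -0.14}, {"travel": [0.06, -0.88, 0], "spin": -0.158}, {"travel": [0.07, -0.98, 0], "spin": -0.158}, {"travel": [0.07, -0.98, 0], "spin": -0.158}])

```text
time: 7.05
tcp_pos: [515.8, -54.8, 239.0]
tcp_rot: [3.12, -0.351, -0.003]
contact_force: [0.5, 0.4, -1.3]
finger_gap: 0.275
```

play_rows(commands=[{"travel": [0.013, -0.1, 0], "spin": 0}, {"travel": [0.013, -0.2, -0.05], "spin": 0}, {"travel": [0.013, -0.2, -0.1], "spin": 0}, {"travel": [0.013, -0.2, -0.13], "spin": 0}, {"travel": [0.013, -0.2, -0.13], "spin": 0}, {"travel": [0.013, -0.2, -0.13], "spin": 0}, {"travel": [0.013, -0.2, -0.13], "spin": 0}])

```text
time: 7.75
tcp_pos: [520.3, -99.0, 207.9]
tcp_rot: [-3.123, 0.336, -0.001]
contact_force: [-0.1, -0.2, -0.4]
finger_gap: 0.268
```

```bash
python3 - <<'E'
from h import *
for n,t,(x,y,w,hh) in(("scene","s4",(210,80,200,150)),("top","t4",(290,140,150,110)),("wrist","w4",None or (200,100,240,180))):
    im,K,E=grab(n,t);c=im[y:y+hh,x:x+w][:,:,::-1];cv2.imwrite(f"pics/{t}c.png",cv2.resize(c,None,fx=600/hh if w*600/hh<=800 else 800/w,fy=600/hh if w*600/hh<=800 else 800/w,interpolation=cv2.INTER_CUBIC))
o=get_obs();print(o["time"],o["tcp_pos"],o["tcp_rot"],o["contact_force"])
# hole from w3
im,K,E=load("w3");c=im[160:235,290:360][:,:,::-1];cv2.imwrite("pics/w3c.png",cv2.resize(c,None,fx=8,fy=8,interpolation=cv2.INTER_CUBIC))
E
```

```text
7.9 [520.26178823 -99.45313752 207.95161203] [-3.12342574e+00  3.36953063e-01 -1.08880996e-03] [ 0.46728476 -0.2438683   0.04238905]
```

View pics/s4c.png

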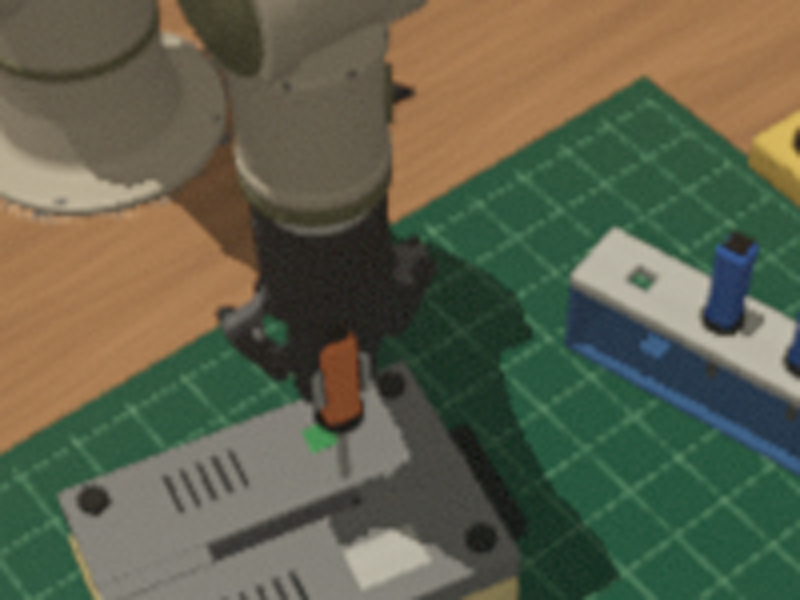

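View pics/w4c.png

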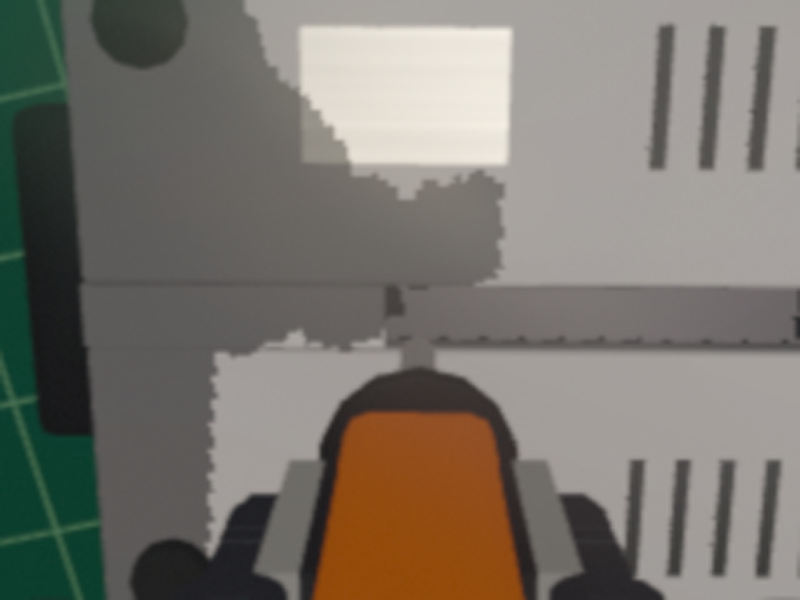

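View pics/w3c.png

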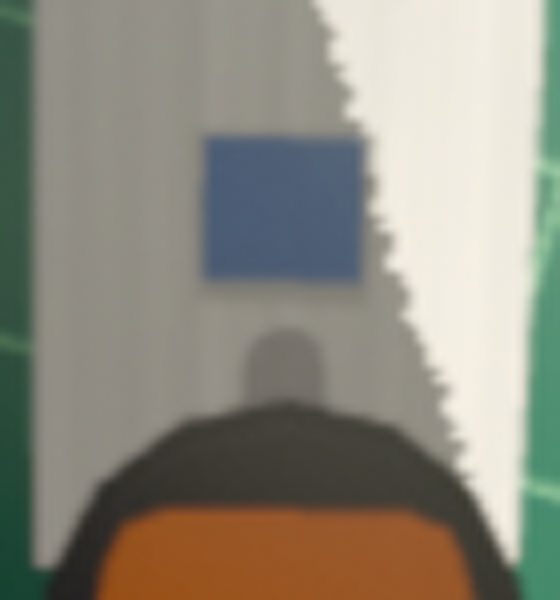

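```bash
python3 - <<'E'
from h import *
im,K,E=load("w3")
P=lambda u,v,z:onz((290+(u+.5)/8-.5,160+(v+.5)/8-.5),z,K,E)
print("hole tl,tr",P(203,135,85),P(362,137,85),"w",np.linalg.norm(P(203,135,85)-P(362,137,85)),"bl",P(203,282,85),P(203,297,85), "bottom plate z75 bl",P(203,282,75))
d=np.array([np.cos(np.radians(15.)),np.sin(np.radians(15.)),0])
print("hole c",(P(203,135,85)+P(362,137,85))/2-10*d)
print("tip w3 (axis at ball front surf)",P(285,328,147), "tcp 499.3 195.1 240")
im,K,E=load("w4")
Q=lambda u,v,z:onz((200+(u+.5)/3.333-.5,100+(v+.5)/3.333-.5),z,K,E)
u=np.array([np.cos(np.radians(77.6)),np.sin(np.radians(77.6))]);n=np.array([-u[1],u[0]]);c=np.array([510.6,-145.2])
for p in[(390,284),(790,288),(390,348),(790,350)]:
    q=Q(*p,90);print(p,q.round(1),"s",((q[:2]-c)@u).round(1),"t",((q[:2]-c)@n).round(1))
for p in [(520.3,-99.4,112),(520.3,-99.4,116)]:
    a=proj(np.array(p),K,E);print("tip px crop",(a-[200,100])*3.333)
E
```

```text
hole tl,tr [507.03268762 206.66375781  85.        ] [512.06811693 188.3027149   85.        ] w 19.03899800932896 bl [489.56216124 201.79012928  85.        ] [487.74851962 201.28419057  85.        ] bottom plate z75 bl [487.06815667 201.41470367  75.        ]
hole c [499.89114401 194.89504591  85.        ]
tip w3 (axis at ball front surf) [502.80146874 195.25669159 147.        ] tcp 499.3 195.1 240
(390, 284) [532.5 -94.8  90. ] s 53.9 t -10.6
(790, 288) [ 509.8 -193.8   90. ] s -47.6 t -9.7
(390, 348) [516.  -91.1  90. ] s 54.0 t 6.3
(790, 350) [ 493.5 -191.8   90. ] s -49.1 t 6.7
tip px crop [416.83721024 347.81255202]
tip px crop [416.83348564 352.47617515]
```

View pics/w4.png

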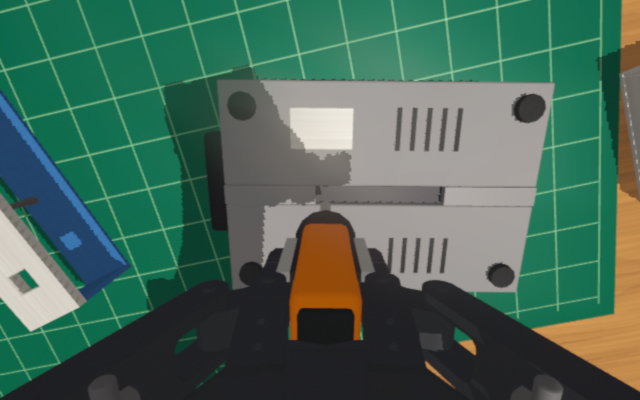

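Groove edges in the wrist view give a centre 1–2 mm further in +x than the other views, so I'll aim between them and lower gently.

play_rows(commands=[{"travel": [0.005, -0.004, 0], "spin": 0}, {"travel": [0.005, -0.004, -0.03], "spin": 0}, {"travel": [0.005, -0.004, -0.06], "spin": 0}, {"travel": [0.005, -0.004, -0.08], "spin": 0}, {"travel": [0.005, -0.004, -0.09], "spin": 0}, {"travel": [0.005, -0.004, -0.096], "spin": 0}, {"travel": [0.005, -0.004, -0.1], "spin": 0}, {"travel": [0.005, -0.004, -0.1], "spin": 0}])

```text
time: 8.7
tcp_pos: [521.3, -100.8, 182.5]
tcp_rot: [-3.123, 0.338, 0.0]
contact_force: [0.8, 0.1, -0.5]
finger_gap: 0.268
```

```bash
python3 - <<'E'
from h import *
for n,t,(x,y,w,hh) in(("scene","s5",(240,150,100,75)),("wrist","w5",(200,100,240,180))):
    im,K,E=grab(n,t);c=im[y:y+hh,x:x+w][:,:,::-1];cv2.imwrite(f"pics/{t}c.png",cv2.resize(c,None,fx=800/w,fy=800/w,interpolation=cv2.INTER_CUBIC))
o=get_obs();print(o["time"],o["tcp_pos"],o["contact_force"])
E
```

```text
8.8 [ 521.39199192 -100.82330933  182.68459265] [ 0.02175198  0.26349228 -0.9611764 ]
```

View pics/s5c.png

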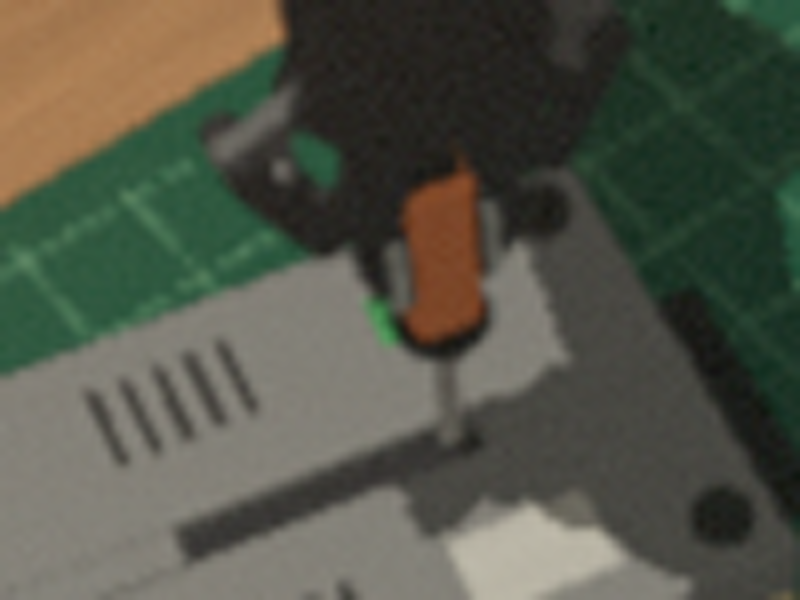

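View pics/w5c.png

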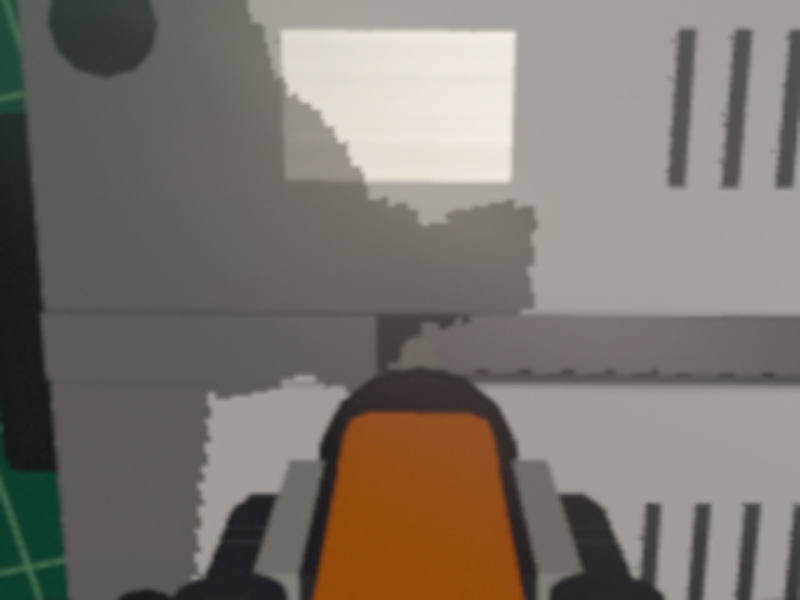

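The ball (about (418,340) in the crop) sits between the groove walls at rows 315 and 383. I'll lower it in small steps to find the floor.

play_rows(commands=[{"travel": [0, 0, -0.005], "spin": 0}, {"travel": [0, 0, -0.01], "spin": 0}, {"travel": [0, 0, -0.014], "spin": 0}, {"travel": [0, 0, -0.018], "spin": 0}, {"travel": [0, 0, -0.018], "spin": 0}])

```text
time: 9.3
tcp_pos: [521.2, -100.8, 177.9]
tcp_rot: [-3.123, 0.338, 0.0]
contact_force: [-0.0, 0.1, -1.0]
finger_gap: 0.269
```

play_rows(commands=[{"travel": [0, 0, -0.004], "spin": 0}, {"travel": [0, 0, -0.008], "spin": 0}, {"travel": [0, 0, -0.008], "spin": 0}])

```text
time: 9.6
tcp_pos: [521.6, -100.8, 176.9]
tcp_rot: [3.123, -0.338, 0.001]
contact_force: [-2.7, 0.0, 10.0]
finger_gap: 0.272
```

Floor contact at TCP z of about 177, with 10 N. I'll slide towards −x of the groove in 5 mm steps under this load, watching for the force to drop.

play_rows(commands=[{"travel": [-0.0015, -0.0065, -0.001], "spin": 0}, {"travel": [-0.003, -0.013, -0.001], "spin": 0}, {"travel": [-0.0043, -0.0195, -0.001], "spin": 0}])

```text
time: 9.9
tcp_pos: [521.3, -103.0, 176.9]
tcp_rot: [-3.121, 0.335, -0.003]
contact_force: [-0.5, 8.8, 12.1]
finger_gap: 0.27
```

play_rows(commands=[{"travel": [-0.0015, -0.0065, 0], "spin": 0}, {"travel": [-0.003, -0.013, 0], "spin": 0}, {"travel": [-0.0043, -0.0195, 0], "spin": 0}])

```text
time: 10.2
tcp_pos: [520.9, -108.0, 176.9]
tcp_rot: [-3.121, 0.335, -0.005]
contact_force: [0.8, 8.3, 10.2]
finger_gap: 0.269
```

play_rows(commands=[{"travel": [-0.0015, -0.0065, 0], "spin": 0}, {"travel": [-0.003, -0.013, 0], "spin": 0}, {"travel": [-0.0043, -0.0195, 0], "spin": 0}])

```text
time: 10.5
tcp_pos: [520.1, -113.1, 177.0]
tcp_rot: [-3.121, 0.335, -0.006]
contact_force: [1.8, 6.5, 9.9]
finger_gap: 0.276
```

play_rows(commands=[{"travel": [-0.0015, -0.0065, 0], "spin": 0}, {"travel": [-0.003, -0.013, 0], "spin": 0}, {"travel": [-0.0043, -0.0195, 0], "spin": 0}])

```text
time: 10.8
tcp_pos: [519.1, -118.1, 177.0]
tcp_rot: [-3.121, 0.335, -0.006]
contact_force: [2.2, 7.8, 9.8]
finger_gap: 0.275
```

play_rows(commands=[{"travel": [-0.0015, -0.0065, 0], "spin": 0}, {"travel": [-0.003, -0.013, 0], "spin": 0}, {"travel": [-0.0043, -0.0195, 0], "spin": 0}])

```text
time: 11.1
tcp_pos: [518.1, -123.0, 177.0]
tcp_rot: [-3.121, 0.335, -0.006]
contact_force: [1.8, 7.0, 8.8]
finger_gap: 0.269
```

play_rows(commands=[{"travel": [-0.0015, -0.0065, 0], "spin": 0}, {"travel": [-0.003, -0.013, 0], "spin": 0}, {"travel": [-0.0043, -0.0195, 0], "spin": 0}])

```text
time: 11.4
tcp_pos: [517.0, -127.9, 177.0]
tcp_rot: [-3.121, 0.335, -0.006]
contact_force: [1.6, 7.1, 9.5]
finger_gap: 0.27
```

play_rows(commands=[{"travel": [-0.0015, -0.0065, -0.001], "spin": 0}, {"travel": [-0.003, -0.013, -0.001], "spin": 0}, {"travel": [-0.0043, -0.0195, -0.001], "spin": 0}])

```text
time: 11.7
tcp_pos: [515.0, -134.1, 176.2]
tcp_rot: [-3.123, 0.336, -0.004]
contact_force: [1.6, 3.3, 2.8]
finger_gap: 0.274
```

play_rows(commands=[{"travel": [-0.0015, -0.0065, 0], "spin": 0}, {"travel": [-0.003, -0.013, 0], "spin": 0}, {"travel": [-0.0043, -0.0195, 0], "spin": 0}])

```text
time: 12.0
tcp_pos: [512.6, -139.9, 175.5]
tcp_rot: [-3.123, 0.338, 0.0]
contact_force: [1.0, 2.4, 3.7]
finger_gap: 0.271
```

Force fell from about 10 N to 3 N and z dropped, so the plunger starts near y≈−131 and the tip is now near its middle. I'll press straight down.

play_rows(commands=[{"travel": [0, 0, -0.004], "spin": 0}, {"travel": [0, 0, -0.008], "spin": 0}, {"travel": [0, 0, -0.012], "spin": 0}, {"travel": [0, 0, -0.012], "spin": 0}])

```text
time: 12.4
tcp_pos: [512.4, -140.4, 172.3]
tcp_rot: [3.123, -0.338, -0.001]
contact_force: [0.2, -1.1, 2.7]
finger_gap: 0.271
```

play_rows(commands=[{"travel": [0, 0, -0.004], "spin": 0}, {"travel": [0, 0, -0.008], "spin": 0}, {"travel": [0, 0, -0.012], "spin": 0}, {"travel": [0, 0, -0.012], "spin": 0}])

```text
time: 12.8
tcp_pos: [512.5, -140.0, 169.3]
tcp_rot: [3.123, -0.338, -0.001]
contact_force: [-0.6, -2.5, 1.9]
finger_gap: 0.273
```

play_rows(commands=[{"travel": [0, 0, -0.004], "spin": 0}, {"travel": [0, 0, -0.008], "spin": 0}, {"travel": [0, 0, -0.012], "spin": 0}, {"travel": [0, 0, -0.012], "spin": 0}])

```text
time: 13.2
tcp_pos: [512.7, -139.8, 166.9]
tcp_rot: [3.123, -0.338, 0.0]
contact_force: [-0.5, -1.3, 9.6]
finger_gap: 0.273
```

```bash
python3 - <<'E'
from h import *
o=get_obs();print(o["time"],o["tcp_pos"],o["contact_force"])
E
```

```text
13.2 [ 512.73698678 -139.78386622  166.87534856] [-0.45302854 -1.28458837  9.58063758]
```

The force rises at 166.9, which is 10 mm below the floor. I'll press a little harder to make sure, then take a look.

play_rows(commands=[{"travel": [0, 0, -0.004], "spin": 0}, {"travel": [0, 0, -0.007], "spin": 0}, {"travel": [0, 0, -0.007], "spin": 0}, {"travel": [0, 0, -0.007], "spin": 0}])

```text
time: 13.6
tcp_pos: [513.0, -139.8, 166.4]
tcp_rot: [3.123, -0.338, 0.002]
contact_force: [-3.5, -1.8, 23.0]
finger_gap: 0.275
```

```bash
python3 - <<'E'
from h import *
im,K,E=grab("scene","s6");c=im[140:230,220:340][:,:,::-1];cv2.imwrite("pics/s6c.png",cv2.resize(c,None,fx=6.6,fy=6.6,interpolation=cv2.INTER_CUBIC))
E
```

```text
(no output)
```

View pics/s6c.png

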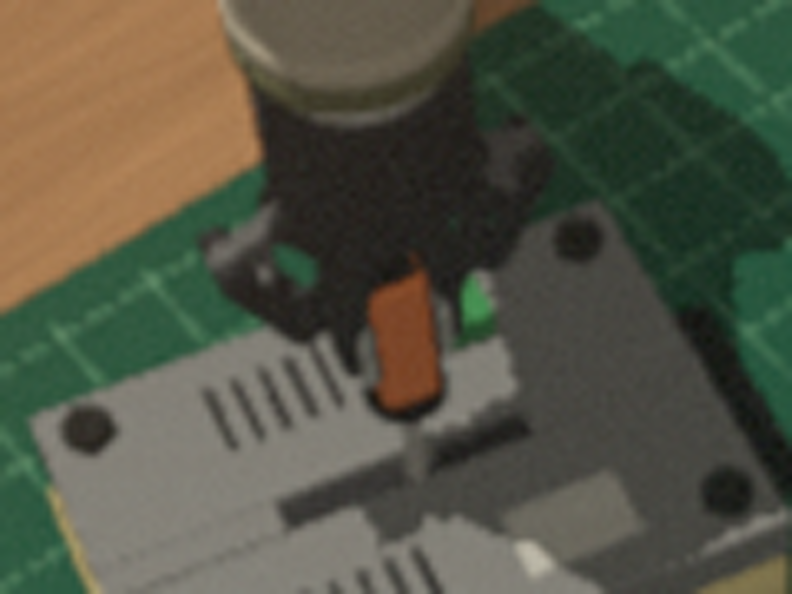

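The green flag is standing. I'll raise the probe straight out and go back over the rack.

play_rows(commands=[{"travel": [0, 0, 0.02], "spin": 0}, {"travel": [0, 0, 0.06], "spin": 0}, {"travel": [0, 0, 0.12], "spin": 0}, {"travel": [0, 0, 0.2], "spin": 0}, {"travel": [0, 0, 0.28], "spin": 0}, {"travel": [0, 0, 0.34], "spin": 0}, {"travel": [0, 0, 0.34], "spin": 0}])

```text
time: 14.35
tcp_pos: [513.5, -139.6, 251.6]
tcp_rot: [-3.123, 0.337, -0.005]
contact_force: [-0.5, -0.2, -0.3]
finger_gap: 0.27
```

```bash
python3 - <<'E'
from h import *
im,K,E=grab("scene","s7");c=im[110:230,220:340][:,:,::-1];cv2.imwrite("pics/s7c.png",cv2.resize(c,None,fx=5,fy=5,interpolation=cv2.INTER_CUBIC))
im,K,E=grab("wrist","w7");o=get_obs();print(o["time"],o["tcp_pos"],o["contact_force"])
E
```

```text
14.45 [ 512.47261532 -139.49640011  249.54138475] [-0.39111737 -0.07894479 -0.63189987]
```

View pics/s7c.png

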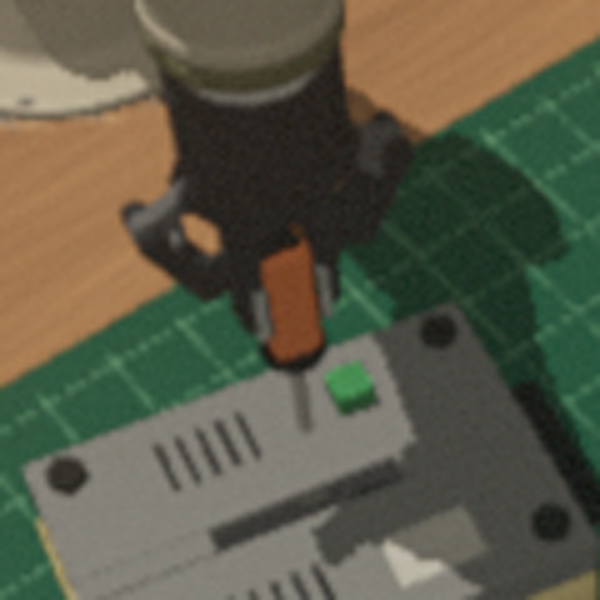

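View pics/w7.png

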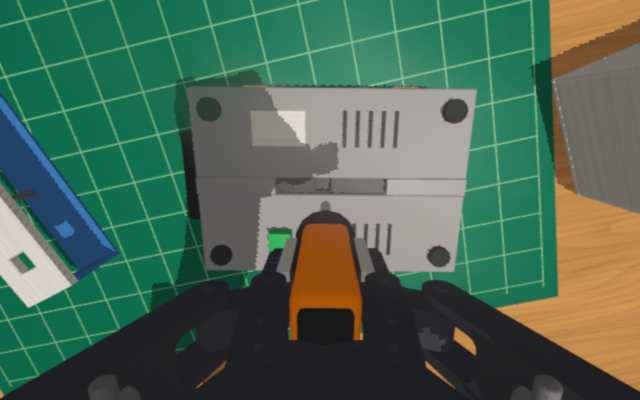

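The flag is fully visible, the plunger shows as a darker hole at (322,185), and the probe tip at (325,202) has the same position in the hand as before. I'll carry it back, undoing the turn.

play_rows(commands=[{"travel": [0, 0.06, 0], "spin": 0.02}, {"travel": [-0.005, 0.18, 0], "spin": 0.04}, {"travel": [-0.01, 0.32, 0], "spin": 0.06}, {"travel": [-0.015, 0.46, 0], "spin": 0.09}, {"travel": [-0.02, 0.6, 0], "spin": 0.12}, {"travel": [-0.025, 0.74, 0], "spin": 0.14}, {"travel": [-0.03, 0.88, 0], "spin": 0.158}, {"travel": [-0.032, 0.96, 0], "spin": 0.158}, {"travel": [-0.032, 0.96, 0], "spin": 0.158}])

```text
time: 15.35
tcp_pos: [503.6, 104.5, 248.9]
tcp_rot: [-3.107, -0.452, 0.002]
contact_force: [0.9, -0.5, 0.1]
finger_gap: 0.266
```

play_rows(commands=[{"travel": [-0.008, 0.1, 0], "spin": 0}, {"travel": [-0.014, 0.24, 0], "spin": 0}, {"travel": [-0.018, 0.34, -0.02], "spin": 0}, {"travel": [-0.02, 0.38, -0.04], "spin": 0}, {"travel": [-0.02, 0.38, -0.04], "spin": 0}, {"travel": [-0.02, 0.38, -0.04], "spin": 0}, {"travel": [-0.02, 0.38, -0.04], "spin": 0}])

```text
time: 16.05
tcp_pos: [499.9, 193.5, 239.7]
tcp_rot: [3.11, 0.437, -0.001]
contact_force: [0.6, 0.3, -0.8]
finger_gap: 0.274
```

```bash
python3 - <<'E'
from h import *
im,K,E=grab("wrist","w8");o=get_obs();print(o["time"],o["tcp_pos"],o["tcp_rot"],o["contact_force"])
c=im[160:235,290:360][:,:,::-1];cv2.imwrite("pics/w8c.png",cv2.resize(c,None,fx=8,fy=8,interpolation=cv2.INTER_CUBIC))
E
```

```text
16.1 [499.92556297 193.63566071 239.82571268] [ 3.11036432e+00  4.36975531e-01 -2.29634205e-04] [ 0.28734802  0.09338748 -1.64133827]
```

View pics/w8c.png

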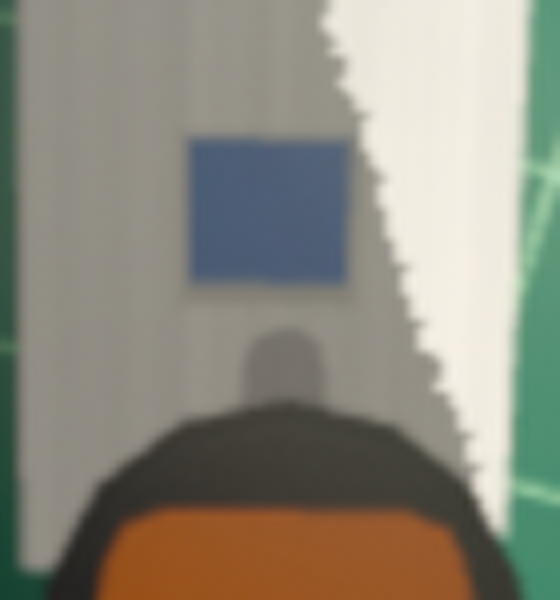

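The hole is 1.8 mm left of the tip, so I'll correct by +1.5 mm in y and lower it.

play_rows(commands=[{"travel": [0, 0.006, 0], "spin": 0}, {"travel": [0, 0.006, -0.06], "spin": 0}, {"travel": [0, 0.006, -0.14], "spin": 0}, {"travel": [0, 0.006, -0.2], "spin": 0}, {"travel": [0, 0.006, -0.24], "spin": 0}, {"travel": [0, 0.006, -0.28], "spin": 0}, {"travel": [0, 0.006, -0.28], "spin": 0}])

```text
time: 16.8
tcp_pos: [499.4, 196.4, 168.9]
tcp_rot: [3.11, 0.44, -0.002]
contact_force: [0.3, 0.1, -0.7]
finger_gap: 0.268
```

```bash
python3 - <<'E'
from h import *
im,K,E=grab("scene","s9");o=get_obs();print(o["time"],o["tcp_pos"],o["contact_force"])
c=im[90:210,330:450][:,:,::-1];cv2.imwrite("pics/s9c.png",cv2.resize(c,None,fx=5,fy=5,interpolation=cv2.INTER_CUBIC))
E
```

```text
16.85 [499.58794292 196.60532612 169.5172143 ] [ 0.3582379   0.13200665 -0.93501755]
```

View pics/s9c.png

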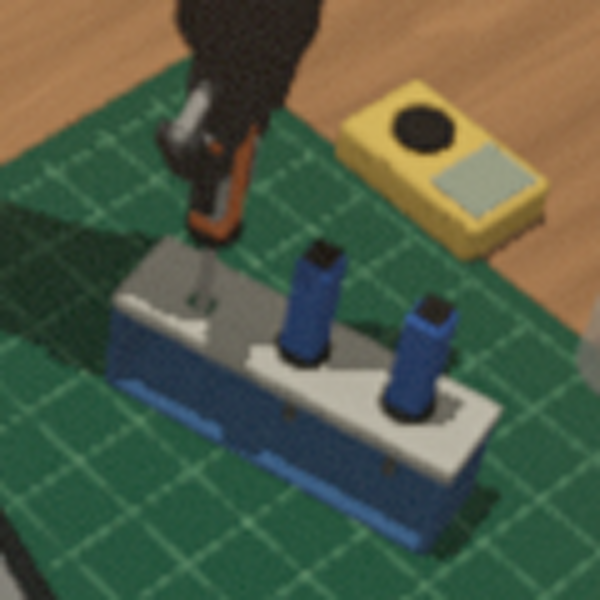

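The tip is in the hole with no side force. I'll continue down with a 1 mm correction in y.

play_rows(commands=[{"travel": [0, -0.004, -0.05], "spin": 0}, {"travel": [0, -0.004, -0.1], "spin": 0}, {"travel": [0, -0.004, -0.15], "spin": 0}, {"travel": [0, -0.004, -0.19], "spin": 0}, {"travel": [0, -0.004, -0.215], "spin": 0}, {"travel": [0, -0.004, -0.225], "spin": 0}, {"travel": [0, -0.004, -0.225], "spin": 0}, {"travel": [0, -0.004, -0.225], "spin": 0}])

```text
time: 17.65
tcp_pos: [499.9, 195.8, 113.8]
tcp_rot: [-3.111, -0.44, -0.001]
contact_force: [-0.2, 0.0, -0.5]
finger_gap: 0.271
```

play_rows(commands=[{"travel": [0, 0, -0.002], "spin": 0}, {"travel": [0, 0, -0.004], "spin": 0}, {"travel": [0, 0, -0.006], "spin": 0}, {"travel": [0, 0, -0.006], "spin": 0}])

```text
time: 18.05
tcp_pos: [499.7, 195.7, 112.1]
tcp_rot: [-3.111, -0.44, -0.0]
contact_force: [-0.4, -0.5, -0.9]
finger_gap: 0.273
```

play_rows(commands=[{"travel": [0, 0, -0.002], "spin": 0}, {"travel": [0, 0, -0.004], "spin": 0}, {"travel": [0, 0, -0.006], "spin": 0}, {"travel": [0, 0, -0.006], "spin": 0}])

```text
time: 18.45
tcp_pos: [499.7, 195.7, 110.7]
tcp_rot: [3.111, 0.44, 0.0]
contact_force: [-1.0, -0.3, 3.0]
finger_gap: 0.277
```

The collar is seated, with 3 N of contact. I'll open the fingers.

play_rows(commands=[{"travel": [0, 0, 0], "spin": 0}, {"travel": [0, 0, 0], "spin": 0}, {"travel": [0, 0, 0], "spin": 0}, {"travel": [0, 0, 0], "spin": 0}, {"travel": [0, 0, 0], "spin": 0}, {"travel": [0, 0, 0], "spin": 0}, {"travel": [0, 0, 0], "spin": 0}], grip=0.75)

```text
time: 19.15
tcp_pos: [499.7, 195.7, 110.5]
tcp_rot: [-3.111, -0.44, 0.0]
contact_force: [-0.9, -1.3, -0.0]
finger_gap: 0.745
```

play_rows(commands=[{"travel": [0, 0, 0.03], "spin": 0}, {"travel": [0, 0, 0.1], "spin": 0}, {"travel": [0, 0, 0.2], "spin": 0}, {"travel": [0, 0, 0.34], "spin": 0}, {"travel": [0, 0, 0.5], "spin": 0}, {"travel": [0, 0, 0.66], "spin": 0}, {"travel": [0, 0, 0.8], "spin": 0}, {"travel": [0, 0, 0.8], "spin": 0}])

```text
time: 19.95
tcp_pos: [501.3, 196.8, 315.8]
tcp_rot: [-3.108, -0.439, -0.013]
contact_force: [0.9, 0.3, -0.5]
finger_gap: 0.751
```

```bash
python3 - <<'E'
from h import *
im,K,E=grab("scene","s10");o=get_obs();print(o["time"],o["tcp_pos"],o["contact_force"])
c=im[90:270,210:450][:,:,::-1];cv2.imwrite("pics/s10c.png",cv2.resize(c,None,fx=3.3,fy=3.3,interpolation=cv2.INTER_CUBIC))
grab("top","t10"); grab("wrist","w10")
E
```

```text
20.0 [500.46027914 196.12459756 313.32448945] [ 0.03445147 -0.56354663 -0.65187879]
```

View pics/s10c.png

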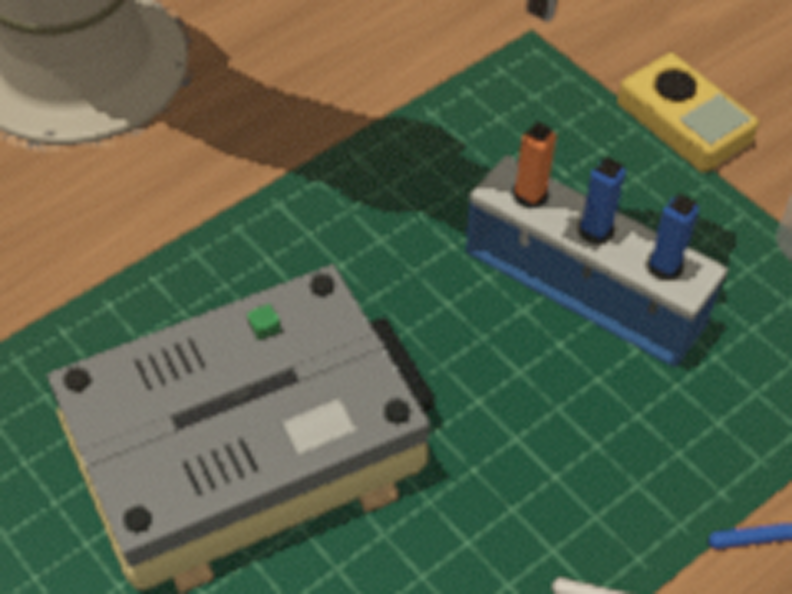

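View pics/w10.png

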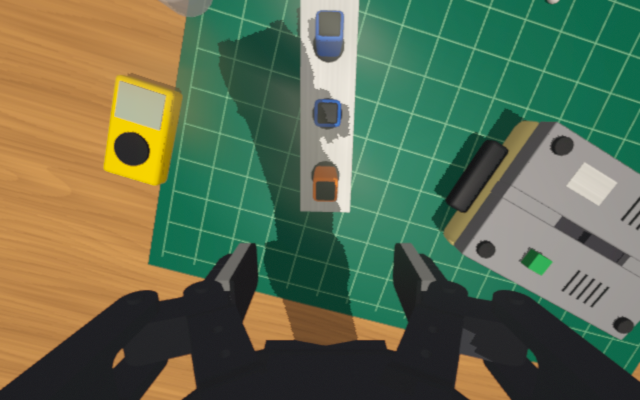

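View pics/t10.png

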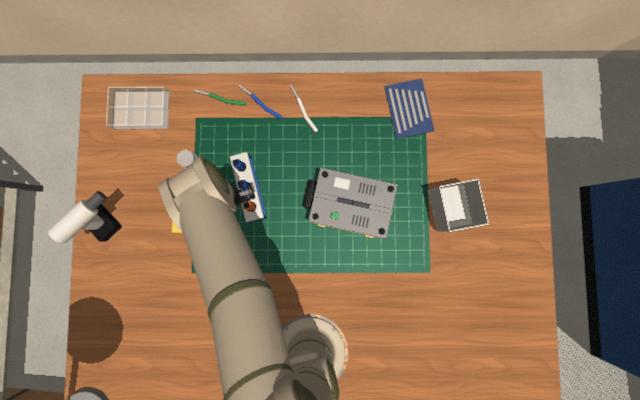

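```bash
python3 - <<'E'
from h import *
from m import tri,blobs
r=[]
for t in("s10","w10"):
    im,K,E=load(t);h=cv2.cvtColor(im,cv2.COLOR_RGB2HSV).astype(int)
    x,y,w,hh=(280,175,25,25) if t=="s10" else (510,240,50,45)
    m=((h[...,0]>55)&(h[...,0]<75)&(h[...,1]>120)&(h[...,2]>(130 if t=="s10" else 180)))[y:y+hh,x:x+w]
    b=max(blobs(m,3),key=lambda b:b[0]);print(t,b);r.append(ray(b[1]+[x,y],K,E))
print("flag top",tri(*r))
from cell import arm
print(get_obs()["dq"].round(3)); print(arm.hand_in())
E
```

```text
s10 (np.int32(27), array([ 9.1, 10.9]), array([6, 9, 7, 5], dtype=int32))Traceback (most recent call last):
  File "<stdin>", line 8, in <module>
ValueError: max() iterable argument is empty
```

```bash
python3 - <<'E'
from h import *
from m import tri,blobs
im,K,E=load("s10");a=ray((289.1,185.9),K,E)
im,K,E=load("w10");h=cv2.cvtColor(im,cv2.COLOR_RGB2HSV).astype(int)
m=((h[...,0]>55)&(h[...,0]<75)&(h[...,1]>150)&(h[...,2]>120))[240:285,510:560]
b=max(blobs(m,3),key=lambda b:b[0]);print(b)
print("flag",tri(a,ray(b[1]+[510,240],K,E)))
print(get_obs()["dq"].round(3)); print(arm.hand_in())
E
```

```text
(np.int32(259), array([29.5, 23.8]), array([19, 14, 22, 20], dtype=int32))
flag (array([468.86512731, -86.15873086, 103.02763265]), np.float64(1.3645621289409267))
[-0.003  0.022  0.003  0.015 -0.002 -0.003 -0.001]
the job is handed in; nothing more can be done
None
```

The plunger is pressed fully down, the green flag is up, and the probe is back upright in its rack hole. I handed the job in at about 20 s; no verdict is reported.

- **Finding the plunger:** I slid the tip along the groove under about 10 N. It dropped near y ≈ −131 mm, with the force falling from 10 N to 3 N.
- **Pressing it:** It bottomed 10 mm below the groove floor, and I held it there with 23 N.
- **Putting the probe back:** The collar seated at the same TCP height as when I picked it up (110.7 mm), with 3 N of contact. I then opened the gripper and raised it clear.

**Last checks:**
- **Probe and flag:** The final pictures show the probe upright in its hole and the flag raised.
- **Flag height:** Triangulation gave z ≈ 103 mm, against 105 mm expected. The rays missed each other by 1.4 mm, and the colour mask included some of the flag's side, so this is within measurement error.
- **Other objects:** Both screwdrivers, the pan and the meter look unmoved, judged by eye. The arm partly hid the jar and the meter in the last top view, and I did not measure any of them.
- **Disagreements:** The wrist camera put the groove about 2 mm from where the other two cameras did, so I aimed between them. My first attempt at the flag check failed on a mask threshold, and I re-ran it.

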